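# Set the varnish timer to 20 minutes

### The arm

A 6-joint arm with a two-finger parallel gripper is mounted at the origin on the work surface. World frame = base frame: x ahead of the robot, y to its left, z up, the work surface at z = 0. Lengths are in m, angles in rad, forces in N, time in s.
With the tool pointing down it reaches from about 0.325 to 0.9 m from the base axis. Payload 6.1 kg.
Tool frame: the origin (TCP) lies at the very end of the fingers, on their centre line; the grasp point (between the pads) lies 19 mm behind it; z points along the fingers, x is the direction in which the jaws open and shut, and the axes are right-handed (so a half turn about z gives the same grasp; the last joint's range is limited). The gripper opens to 85 mm and grips with 20 to 120 N. Pads are 22 mm wide; open, the fingers measure 114 mm over their backs; the gripper's body (76 mm by 85 mm) begins 54 mm behind the grasp point. The pads swing forward as they close: fully open they stand 13 mm farther back than shut.
Start: joints at [1.143, 0.22, 1.526, -0, 1.395, -0.126], TCP at [0.186, 0.597, 0.207] pointing down, gripper open.
Joint ranges: [-2.98, 2.98], [-0.91, 2.08], [0.09, 2.57], [-1.24, 4.39], [0.2, 2.65], [-2.68, 2.68]. Speed limits (rad/s): [2.57, 2.57, 3.01, 3.14, 3.14, 3.14].

### API

Orientations are given as [roll, pitch, yaw] about the fixed x, y, z axes, in that order (R = Rz(yaw) Ry(pitch) Rx(roll)).
In Python, from plant import monitor, get_image, camera_info, arm gives the robot as it stands.
- The arm moves only by the tool carry_out, never from a script. Its argument "increments" is one flat list of numbers, 7 for each row, row after row: the opening in per cent of the stroke, from 0 (shut) to 100 (fully open), then the shift along the world's x, y, z in mm, then the turn, a rotation vector about the world's x, y, z in rad. A call has 1 to 8 rows; each row shifts and turns the pose as measured when the row begins; what a row does not reach is not made up. A row lasts 1/12 s, in which the tool goes at most 41.7 mm and 7.16 degrees, less where a joint would pass 70% of its speed; a pose out of reach is approached as far as the arm can. A call with a gripper value outside its range is refused whole. The fingers move at their own pace and stop on an object; "newtons" is the grip in N (left out, the last holds). Time passes only in rows, so rows that do not move let the fingers close. It gives the time, the measured TCP pose, the force and the opening at its end, in the units of the state.
- monitor.sense(): the state, without advancing time (a new reading comes with each control period).
- get_image(name): name is "side" or "top"; returns the picture (480x640x3 uint8, red, green, blue); there is no depth.
- camera_info(name): a dict with "fov_y" (degrees; the focal length in pixels is half the picture's height over the tangent of half this angle, whatever the lens; pixels are square), "cx", "cy" (the principal point, pixels), "view" (4x4, takes a point from world to camera coordinates). Camera axes: x right, y down, z forward; pixel columns grow to the right and rows downward; lengths in m; the calibration is good to about 2 mm. A picture is of the moment at which its call begins. camera_info takes no time and is no camera call.
- arm.job_done(): hands the job in, once; it reports no verdict.
The state is a dict: "clock": time; "joint_positions": joint angles; "qd": joint speeds; "tau": joint torques, N m; "ee_pos": TCP position; "tcp_rot": TCP orientation; "wrist_force": force on the tool from outside, world axes, zero at the start; "wrist_torque": the same for the moment, N m; "opening": finger opening in m.
Only numpy, scipy, OpenCV 4.12 (cv2) and the standard library are available. Lean on these libraries where they do the work, as an engineer would, in place of code of your own. Each camera call takes 0.05 s, during which the arm holds its last target.

### The job

Start the varnish timer: twist its dial clockwise past the top mark until you feel it come up against its stop, and lean on it just enough that the sprung white head visibly gives a little (some 5 to 12 degrees, never more), then turn the dial back down to the 20 minute mark and let go. Leave everything else on the bench where it lies.

Things in the scene. Friction and masses are not known exactly. Their poses are not given: they have to be found in the camera images.
- timer: Bench timer's square steel foot, 130 x 130 x 12 mm, fixed to the table; it carries the head and the dial on one upright axis. Origin: on that axis, at table height. x points from the axis to the top mark, z up. A white stroke on its -x edge faces a black stroke on the head's rim when the head is at rest.
- head (a joint): Clockwise twist (rad, 0 at rest) of the timer's round white head, 110 mm across, face 56 mm above the table, on a torsion spring of 2 N m/rad; it returns to 0 by itself. A freely turning dial (0.06 N m) drags it 0.03. With the dial against its stop the head turns along: from 0.09 (0.18 N m, 5 degrees) held for a moment it is wound; over 0.21 (0.42 N m, 12 degrees) it is damaged.
- dial: Black dial: disc 54 mm across, 56 to 62 mm above the table, with an upright grip bar, 50 mm long (its x), 14 mm wide (its y), up to 98 mm. A low nose and a white stroke show the pointing end (+x). Origin: on the axis, disc's underside. Clockwise winds; it stays where left; 0.3 rad per 5 minutes. Its stop lies 0.15 to 0.75 rad clockwise past the top mark, unseen, new each time: feel for it.
- grip (a point): Point on the dial's axis half-way up the part of the grip bar that the fingers take, 84 mm above the table; turns with the dial (x along the bar to the pointing end, y across its 14 mm width).
- pointer (a point): Tip of the dial's pointer, 38 mm from the axis, 56 mm above the table.
- face (a point): Centre of the head's face, on the axis, 56 mm above the table; x points to the top mark, z up; turns with the head.
- mark_0 (a point): The 0 mark: first of the seven black strokes on the head's face (5 minutes or 0.3 rad apart, long ones at 0, 10, 20 and 30, ending 52 mm from the axis). This point is 38 mm from the axis, in line with the stroke, 1.8 rad anticlockwise of the top mark.
- mark_20 (a point): The 20 minute mark, the long stroke next before the top mark, 0.6 rad anticlockwise of it seen from above. This point is 38 mm from the axis, 56 mm above the table: just where the pointer's tip lies when 20 minutes are set.
- mark_top (a point): The top mark, 30 minutes, the last long stroke clockwise. This point is 38 mm from the axis in line with the stroke, 56 mm above the table.
- canvas_a_mid (a point): Bystander: painted canvas lying flat, 200 x 150 x 30 mm; its centre.
- canvas_b_mid (a point): Bystander: painted panel on a wooden frame lying flat, 200 x 150 x 36 mm; its centre.
- brush: Bystander: flat paint brush with a blue handle, lying along its x; origin at its underside.
- pencil: Bystander: pencil, 150 x 8 x 8 mm, lying along its x beside the timer; origin at the middle of its underside.
- tape: Bystander: roll of paper tape lying flat, 90 mm diameter, 24 mm high; origin at the centre of its underside.
- jar: Bystander: closed amber jar, 54 mm diameter, 65 mm high; origin at the centre of its underside.
- staples: Bystander: small cardboard box of staples, 70 x 35 x 28 mm; origin at the centre of its underside.
- scissors: Bystander: scissors, 180 mm long, lying flat along their x; origin at the pivot, underside.
Things that resemble listed ones, but are neither listed nor needed, are in the scene too. There is more than one size of the timer; the one meant has the size given above.

How it is judged:
By the outcome, as a careful person would: the job done as asked, in the order asked, and still so for the second after the job is handed in, with the robot touching nothing.
It also fails if it takes over 64 s, if anything falls off the work surface, if the arm or the gripper's body presses on something with over 40 N, if the wrist force passes 120 N, or if a joint passes its speed limit or range.

## Working session

There is one attempt and no reset: what is moved stays moved. The work goes in short steps, Python scripts to look and compute and a tool call to move; the robot and the scene stay as the last step left them, time stands still between calls to the robot, and variables do not carry over. Pictures are saved under pics/ and viewed, and the job is handed in when it is done.

Besides the shell and the picture viewer there is one more tool, called after "Call:" in YAML: its name, and indented under it one key for each argument. carry_out: Moves the arm, as the interface text tells. Its arguments: {"type":"object","properties":{"increments":{"type":"array"},"newtons":{"type":"number"}},"required":["increments"]}

```bash
mkdir -p pics; ls; python3 - <<'E'
from plant import monitor,get_image,camera_info,arm
import cv2
s=monitor.sense();print(s)
for n in("side","top"):
    cv2.imwrite(f"pics/{n}0.png",get_image(n)[:,:,::-1]);print(n,camera_info(n))
E
```

```text
pics
{'clock': 0.0, 'joint_positions': array([ 1.14293199e+00,  2.21247791e-01,  1.52761051e+00,  7.62232694e-07,
        1.39470000e+00, -1.26092504e-01]), 'qd': array([ 2.02410224e-03,  3.07558100e-04, -9.36512601e-04, -1.29142351e-04,
       -8.68516087e-04, -8.98664178e-05]), 'tau': array([-1.72712345e-03, -4.96910620e+01, -3.89394987e+01, -3.43558850e-04,
        1.11253909e-02,  1.15538009e-05]), 'ee_pos': array([0.18548336, 0.59615808, 0.20578619]), 'tcp_rot': array([-3.14134471e+00,  1.94994718e-03,  1.26902460e+00]), 'wrist_force': array([ 0.35011427, -0.62288745, -0.419546  ]), 'wrist_torque': array([ 0.00541449, -0.00895583,  0.00955925]), 'opening': 0.08528978216830795}
side {'fov_y': 56.09082877363302, 'cx': 321.88616979429196, 'cy': 244.06439563809369, 'view': array([[-0.99980459, -0.01376772, -0.01418597,  0.53395774],
       [ 0.00331434,  0.59070663, -0.8068796 ,  0.0685471 ],
       [ 0.01948863, -0.80676895, -0.59054556,  1.05886494],
       [ 0.        ,  0.        ,  0.        ,  1.        ]])}
top {'fov_y': 44.355788718169165, 'cx': 321.0665205025977, 'cy': 240.8426048022246, 'view': array([[ 0.02963397, -0.99952526,  0.00843101, -0.02457775],
       [-0.99137709, -0.03046742, -0.1274488 ,  0.51341514],
       [ 0.12764517, -0.0045815 , -0.99180932,  1.42493559],
       [ 0.        ,  0.        ,  0.        ,  1.        ]])}
```

View pics/side0.png

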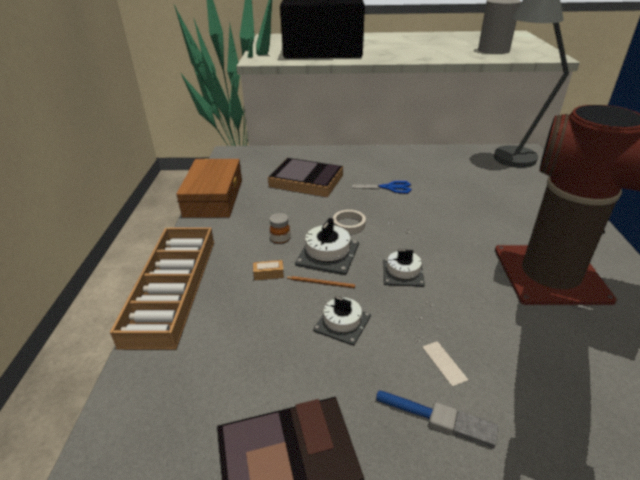

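View pics/top0.png

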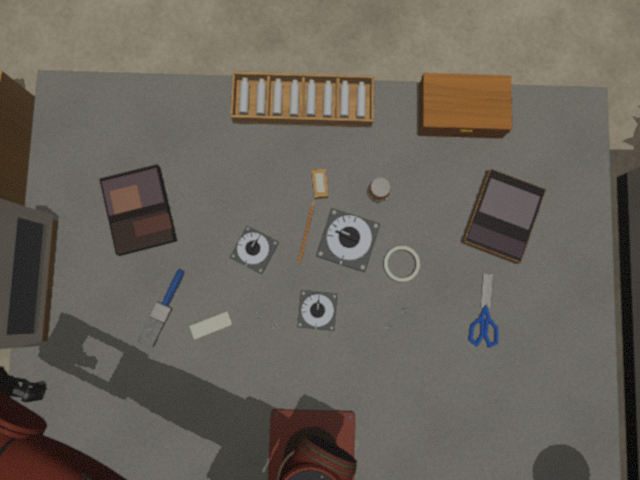

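```bash
cat > h.py <<'E'
import numpy as np,cv2
from plant import monitor,get_image,camera_info,arm
def cam(n):
    c=camera_info(n);f=240/np.tan(np.radians(c['fov_y']/2))
    return np.array(c['view']),f,c['cx'],c['cy']
def proj(n,p):
    V,f,cx,cy=cam(n);q=V[:3,:3]@np.array(p,float)+V[:3,3]
    return np.array([cx+f*q[0]/q[2],cy+f*q[1]/q[2]])
def ray(n,u,v,z):
    V,f,cx,cy=cam(n);R=V[:3,:3];o=-R.T@V[:3,3];d=R.T@np.array([(u-cx)/f,(v-cy)/f,1.])
    return o+d*(z-o[2])/d[2]
def crop(n,u0,v0,w,h,k,name,img=None):
    im=get_image(n) if img is None else img
    c=im[v0:v0+h,u0:u0+w,::-1];cv2.imwrite('pics/'+name,cv2.resize(c,None,fx=k,fy=k,interpolation=cv2.INTER_CUBIC))
E
python3 - <<'E'
import cv2
from h import *
t=cv2.imread('pics/top0.png')[:,:,::-1];s=cv2.imread('pics/side0.png')[:,:,::-1]
crop('top',310,200,80,75,8,'t1.png',t);crop('side',290,210,80,70,8,'s1.png',s)
E
```

```text
(no output)
```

View pics/t1.png

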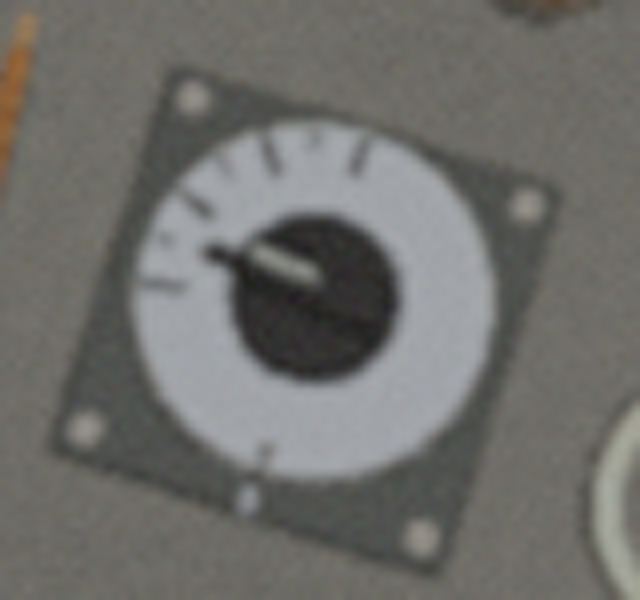

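View pics/s1.png

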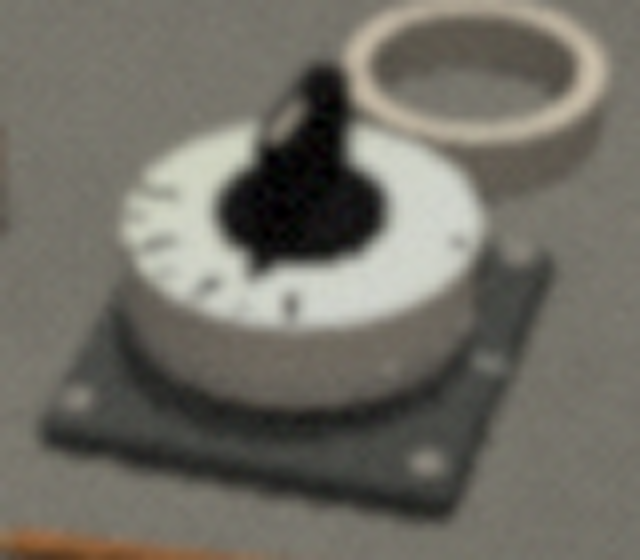

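```bash
python3 - <<'E'
from h import *
P=lambda x,y,z:ray('top',310+(x+.5)/8-.5,200+(y+.5)/8-.5,z)
C=[P(*c,.012) for c in[(175,65),(560,188),(438,575),(52,450)]]
print(np.round(C,4), [round(np.linalg.norm(C[i]-C[i-1]),4) for i in range(4)], 'centre',np.mean(C,0))
F=[P(*c,.056) for c in[(130,300),(497,300),(314,118),(314,480)]];print('head dia',np.linalg.norm(F[0]-F[1]),np.linalg.norm(F[2]-F[3]))
c=np.r_[(F[0]+F[1])[:2]/2,0]; c=np.mean(F,0);print('head c',c)
for n,p in dict(m0=(165,286),m10=(198,203),m20=(271,155),m30=(362,157),black=(266,452)).items():
    q=P(*p,.056)-c;print(n,np.linalg.norm(q),np.arctan2(q[1],q[0]))
q=P(210,252,.057)-c;print('ptr',np.linalg.norm(q),np.arctan2(q[1],q[0]))
q=P(247,498,.012)-np.mean(C,0);print('white',np.linalg.norm(q),np.arctan2(q[1],q[0]))
S=lambda x,y,z:ray('side',290+(x+.5)/8-.5,210+(y+.5)/8-.5,z)
print('side head', np.mean([S(118,215,.056),S(487,215,.056)],0), S(300,120,.056),S(300,328,.056), 'top bar', S(325,70,.098),S(275,115,.098))
print('ptr',S(258,270,.056),'m30',S(165,190,.056),'m0',S(291,305,.056))
# others
for cc in[(253,249),(317,310)]: print(ray('top',*cc,.04))
E
```

```text
[[ 0.602  -0.0329  0.012 ]
 [ 0.5664 -0.1554  0.012 ]
 [ 0.4429 -0.1194  0.012 ]
 [ 0.4785  0.0022  0.012 ]] [np.float64(0.1284), np.float64(0.1276), np.float64(0.1286), np.float64(0.1267)] centre [ 0.52244517 -0.07636853  0.012     ]
head dia 0.11197316259259686 0.11141080410581011
head c [ 0.52262045 -0.07628306  0.056     ]
m0 0.04554750698971898 1.5132622255288182
m10 0.046011498691241874 0.9018565685371881
m20 0.046303759478858036 0.31053615777551274
m30 0.04641037448388468 -0.30025805834647623
black 0.04916611218672058 2.8655156115320093
ptr 0.03474754889460423 1.1756396474831083
white 0.059727714577671495 2.8495392943774163
side head [ 0.52100515 -0.07387002  0.056     ] [ 0.52192821 -0.12583479  0.056     ] [ 0.52143799 -0.01684693  0.056     ] top bar [ 0.51393996 -0.08991488  0.098     ] [ 0.52872861 -0.06563522  0.098     ]
ptr [ 0.53407064 -0.04557712  0.056     ] m30 [ 0.56323166 -0.0874475   0.056     ] m0 [ 0.52413207 -0.02807664  0.056     ]
[0.48767628 0.15755199 0.04      ]
[ 0.34353471 -0.00419115  0.04      ]
```

Three timers, at top-view pixels (348,238), (253,249) and (317,310). The first fits: its foot measures 128 mm and its head 111 mm, and in the crop its marks sit at the right angles. Its axis is near (0.522,-0.076), the top mark at -0.30 rad, and the pointer at 1.18 rad, which is about 5 min.

Call:
carry_out:
  increments: [50,17,-34,0,0,0,-0.083,50,17,-34,0,0,0,-0.083,50,17,-34,0,0,0,-0.083,50,17,-34,0,0,0,-0.083,50,17,-34,0,0,0,-0.083,50,17,-34,0,0,0,-0.083,50,17,-34,0,0,0,-0.083,50,17,-34,0,0,0,-0.083]
  newtons: 40

```text
clock: 0.77
ee_pos: [0.3184, 0.3163, 0.1991]
tcp_rot: [-3.14, 0.009, 0.588]
wrist_force: [1.8, 0.3, -0.0]
opening: 0.0423
```

Call:
carry_out:
  increments: [50,17,-34,0,0,0,-0.083,50,17,-34,0,0,0,-0.083,50,17,-34,0,0,0,-0.083,50,17,-34,0,0,0,-0.083,50,17,-34,0,0,0,-0.083,50,17,-34,0,0,0,-0.083,50,17,-34,0,0,0,-0.083,50,17,-34,0,0,0,-0.083]

```text
clock: 1.43
ee_pos: [0.4554, 0.0293, 0.1975]
tcp_rot: [-3.139, 0.009, -0.109]
wrist_force: [0.9, -0.3, 0.4]
opening: 0.0423
```

Call:
carry_out:
  increments: [50,18,-28,0,0,0,-0.076,50,18,-28,0,0,0,-0.076,50,18,-28,0,0,0,-0.076,50,13,-20,0,0,0,-0.055,50,0,0,0,0,0,0]

```text
clock: 1.85
ee_pos: [0.5252, -0.0878, 0.1957]
tcp_rot: [-3.141, 0.009, -0.419]
wrist_force: [-0.3, 0.5, 0.7]
opening: 0.0424
```

```bash
python3 - <<'E'
from h import *
s=monitor.sense();print(s['ee_pos'],s['tcp_rot'],s['joint_positions'],s['wrist_torque'])
crop('side',260,130,160,150,5,'s2.png')
E
```

```text
[ 0.52516088 -0.08782146  0.19570022] [-3.14094916  0.00926169 -0.4189929 ] [-3.14944553e-01  1.48235928e-02  1.77216792e+00  1.63688299e-03
  1.36374619e+00  1.03707504e-01] [-0.02848412  0.05652599  0.03626203]
```

View pics/s2.png

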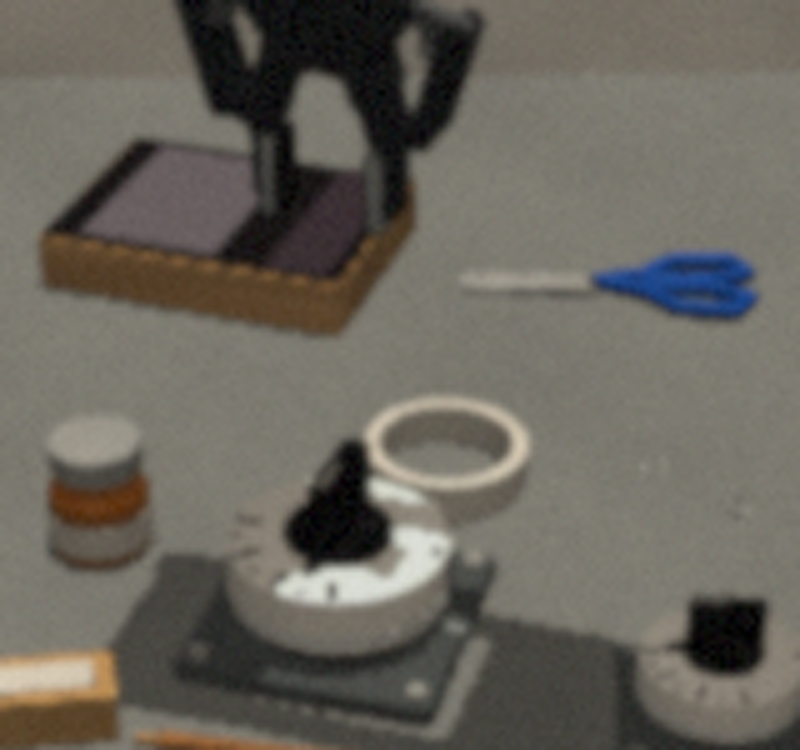

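Call:
carry_out:
  increments: [50,-2.5,12,-10,0,0,0.02,50,0,0,-25,0,0,0,50,0,0,-25,0,0,0,50,0,0,-15,0,0,0,50,0,0,0,0,0,0]

```text
clock: 2.32
ee_pos: [0.5177, -0.0661, 0.1156]
tcp_rot: [-3.138, 0.013, -0.384]
wrist_force: [-0.5, 0.5, 0.3]
opening: 0.0423
```

```bash
python3 - <<'E'
from h import *
s=monitor.sense();print(s['ee_pos'],s['tcp_rot'],s['joint_positions'],s['wrist_torque'])
crop('side',280,170,100,90,7,'s3.png')
E
```

```text
[ 0.51771114 -0.06609659  0.11555781] [-3.13787316  0.0133197  -0.38423706] [-0.28167596  0.07070222  1.87200153  0.00540846  1.21176265  0.10065291] [ 0.00920422 -0.00330789  0.0362796 ]
```

View pics/s3.png

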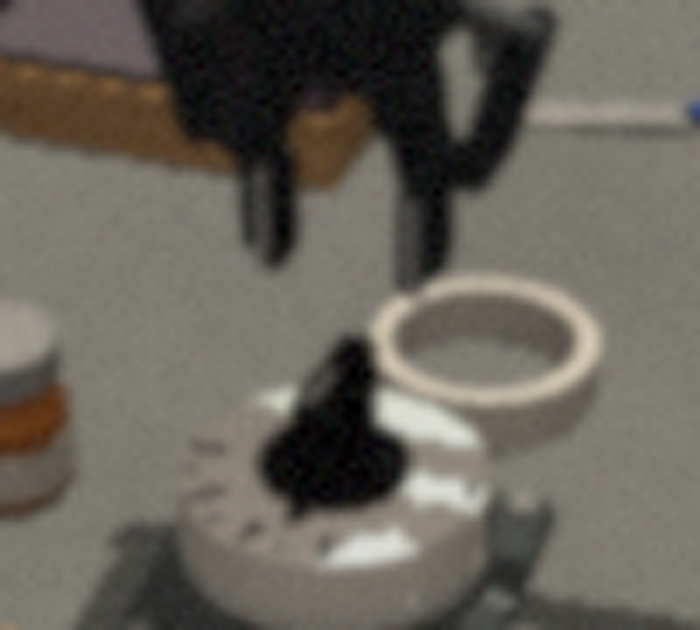

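Call:
carry_out:
  increments: [50,2,-5,0,0,-0.006,0,50,0,0,0,0,0,0,50,0,0,0,0,0,0]

```text
clock: 2.62
ee_pos: [0.5203, -0.0684, 0.1187]
tcp_rot: [-3.135, 0.005, -0.378]
wrist_force: [0.1, -0.0, -0.1]
opening: 0.0429
```

Call:
carry_out:
  increments: [50,0,0,0,0,0,0]

```text
clock: 2.7
ee_pos: [0.521, -0.0684, 0.1198]
tcp_rot: [-3.134, 0.003, -0.378]
wrist_force: [-0.1, -0.3, -0.7]
opening: 0.0429
```

Call:
carry_out:
  increments: [50,0.5,-4,-10,-0.006,0,-0.01,50,0,-2,-10,0,0,0,50,0,0,-10,0,0,0,50,0,0,-5,0,0,0,50,0,0,0,0,0,0,50,0,0,0,0,0,0]

```text
clock: 3.2
ee_pos: [0.5226, -0.0759, 0.0827]
tcp_rot: [-3.14, -0.003, -0.39]
wrist_force: [0.2, -1.1, 0.0]
opening: 0.0427
```

Call:
carry_out:
  increments: [50,0,0,-8,0,0.002,0,50,0,0,-5,0,0,0,50,0,0,0,0,0,0,50,0,0,0,0,0,0]

```text
clock: 3.53
ee_pos: [0.5224, -0.0759, 0.0679]
tcp_rot: [-3.141, 0.0, -0.39]
wrist_force: [0.2, 0.1, -0.3]
opening: 0.0429
```

```bash
python3 - <<'E'
from h import *
s=monitor.sense();print(s['ee_pos'],s['tcp_rot'],s['wrist_torque'])
crop('side',280,170,100,90,7,'s4.png');crop('top',310,200,80,75,8,'t4.png')
E
```

```text
[ 0.52235056 -0.07587069  0.06792532] [-3.14100889e+00  1.63804774e-04 -3.90038188e-01] [-0.00295835  0.00496646  0.06875534]
```

View pics/s4.png

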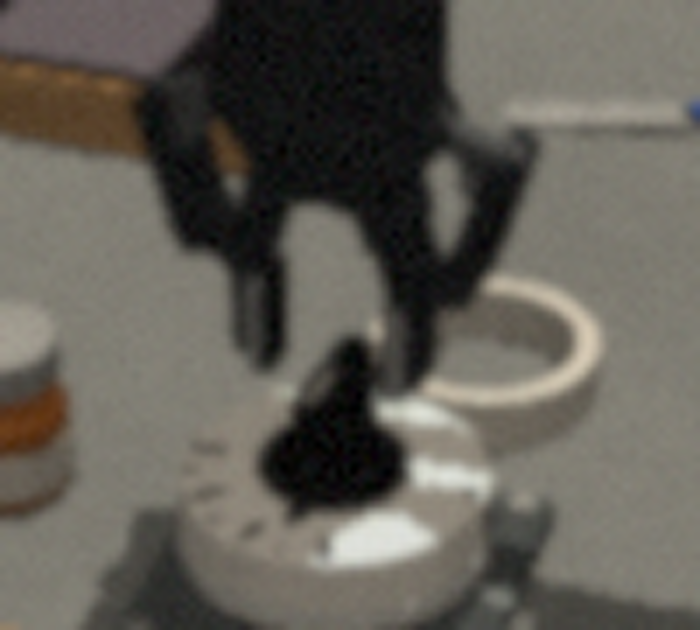

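View pics/t4.png

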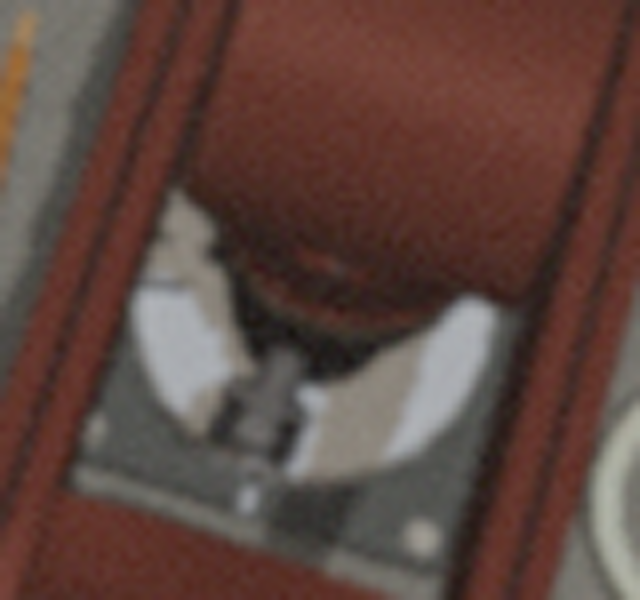

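Call:
carry_out:
  increments: [0,0,0,0,0,0,0,0,0,0,0,0,0,0,0,0,0,0,0,0,0,0,0,0,0,0,0,0,0,0,0,0,0,0,0]
  newtons: 60

```text
clock: 4.05
ee_pos: [0.5228, -0.0759, 0.0692]
tcp_rot: [-3.141, -0.001, -0.39]
wrist_force: [0.1, -0.6, -1.1]
opening: 0.0113
```

```bash
python3 - <<'E'
from h import *
s=monitor.sense();print(s['ee_pos'],s['tcp_rot'],s['wrist_torque'],s['wrist_force'],s['tau'])
crop('side',280,170,100,90,7,'s5.png')
E
```

```text
[ 0.52280356 -0.07587653  0.06922443] [-3.14091633e+00 -1.13177874e-03 -3.89804834e-01] [-0.02755898 -0.01413984  0.02909764] [ 0.14550512 -0.63698776 -1.09369882] [ 5.51720755e-02 -4.14737999e+01 -3.47748721e+01  2.60286470e-02
  7.82294967e-02 -2.60935216e-03]
```

View pics/s5.png

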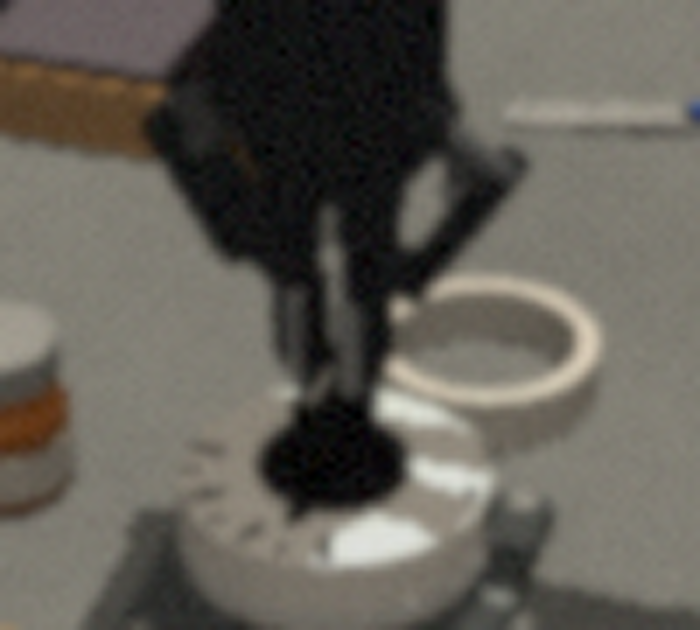

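Call:
carry_out:
  increments: [0,0,0,0,0,0,0,0,0,0,0,0,0,0,0,0,0,0,0,0,0]

```text
clock: 4.35
ee_pos: [0.5228, -0.0759, 0.0692]
tcp_rot: [-3.141, -0.001, -0.39]
wrist_force: [-0.8, -0.3, -0.1]
opening: 0.0112
```

```bash
cat > st.py <<'E'
from plant import monitor
import numpy as np
np.set_printoptions(precision=4,suppress=True)
s=monitor.sense();print(s['clock'],s['ee_pos'],s['tcp_rot'],'T',s['wrist_torque'],'F',s['wrist_force'],'tau6',s['tau'][5],'q',s['joint_positions'][5],s['opening'])
E
python3 st.py
```

```text
4.35 [ 0.5228 -0.0759  0.0692] [-3.1409 -0.0013 -0.3898] T [ 0.001   0.0235 -0.0011] F [-0.8183 -0.3109 -0.1212] tau6 -0.0007436009764205664 q 0.09562314728017379 0.011154333987714348
```

Call:
carry_out:
  increments: [0,0,0,0,0,0,-0.08,0,0,0,0,0,0,-0.08,0,0,0,0,0,0,-0.08,0,0,0,0,0,0,-0.08,0,0,0,0,0,0,-0.08,0,0,0,0,0,0,0]

```text
clock: 4.85
ee_pos: [0.5227, -0.0758, 0.0692]
tcp_rot: [-3.141, -0.001, -0.807]
wrist_force: [-0.6, -0.4, -1.0]
opening: 0.011
```

```bash
python3 st.py; python3 -c "
from h import *
crop('side',280,170,100,90,7,'s6.png')"
```

```text
4.85 [ 0.5227 -0.0758  0.0692] [-3.1412 -0.0011 -0.8073] T [-0.0251  0.0243  0.0573] F [-0.6288 -0.4469 -0.9779] tau6 1.1180981621146202 q 0.5140795161878223 0.010984651056920227
```

View pics/s6.png

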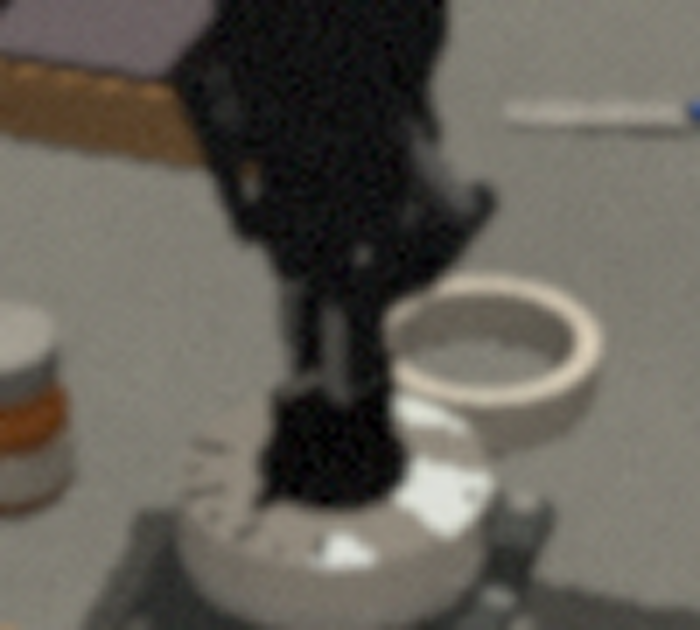

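Call:
carry_out:
  increments: [0,0,0,0,0,0,-0.09,0,0,0,0,0,0,-0.09,0,0,0,0,0,0,-0.09,0,0,0,0,0,0,-0.09,0,0,0,0,0,0,-0.09,0,0,0,0,0,0,-0.09,0,0,0,0,0,0,-0.09,0,0,0,0,0,0,0]

```text
clock: 5.57
ee_pos: [0.5226, -0.0757, 0.0692]
tcp_rot: [3.142, -0.001, -1.438]
wrist_force: [-0.3, -0.4, -0.2]
opening: 0.0114
```

Call:
carry_out:
  increments: [0,0,0,0,0,0,-0.07,0,0,0,0,0,0,-0.07,0,0,0,0,0,0,-0.07,0,0,0,0,0,0,-0.05,0,0,0,0,0,0,0]

```text
clock: 5.98
ee_pos: [0.5225, -0.0756, 0.0692]
tcp_rot: [3.141, -0.001, -1.685]
wrist_force: [-0.7, -0.2, -0.6]
opening: 0.0114
```

```bash
python3 st.py; python3 -c "
from h import *
crop('side',280,170,100,90,7,'s7.png');crop('top',310,200,80,75,8,'t7.png')"
```

```text
5.9833 [ 0.5225 -0.0756  0.0692] [ 3.1415 -0.0008 -1.6849] T [0.0006 0.0222 0.0664] F [-0.7287 -0.1654 -0.6396] tau6 0.8403067477047443 q 1.3927218121035814 0.011397687411794734
```

View pics/s7.png

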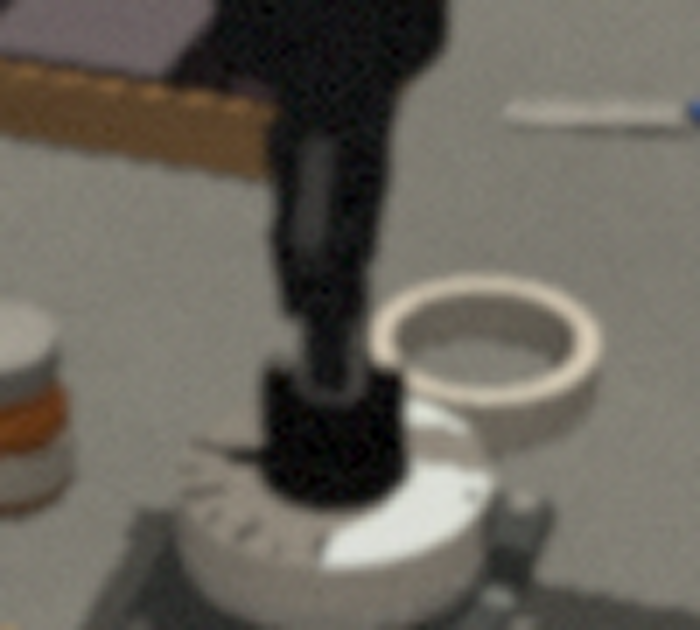

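View pics/t7.png

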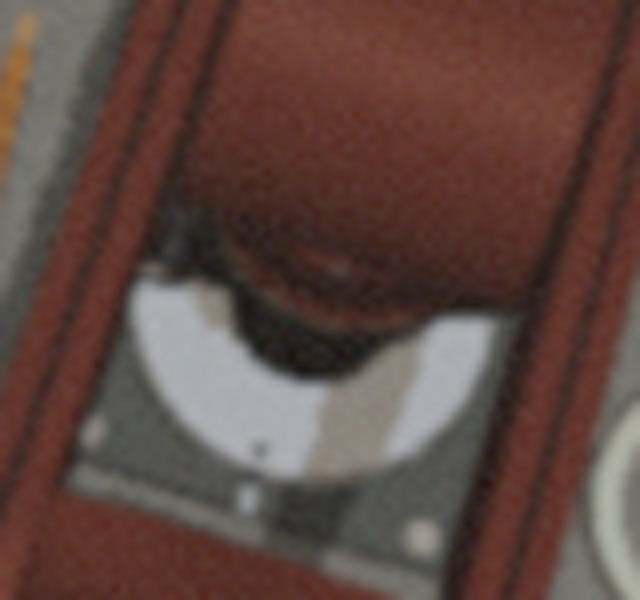

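Call:
carry_out:
  increments: [0,0,0,0,0,0,-0.06,0,0,0,0,0,0,-0.06,0,0,0,0,0,0,-0.06,0,0,0,0,0,0,-0.05,0,0,0,0,0,0,0,0,0,0,0,0,0,0]

```text
clock: 6.58
ee_pos: [0.5226, -0.0755, 0.0692]
tcp_rot: [3.141, -0.001, -1.901]
wrist_force: [-0.2, 0.2, -0.9]
opening: 0.011
```

```bash
python3 st.py
```

```text
6.5833 [ 0.5226 -0.0755  0.0692] [ 3.1415 -0.0006 -1.9009] T [-0.0453  0.068   0.0883] F [-0.1539  0.1734 -0.9135] tau6 0.22775040473788977 q 1.6086582719170186 0.011043140724425336
```

Call:
carry_out:
  increments: [0,0,0,0,0,0,-0.05,0,0,0,0,0,0,0,0,0,0,0,0,0,0]

```text
clock: 6.83
ee_pos: [0.5226, -0.0755, 0.0692]
tcp_rot: [3.141, -0.001, -1.942]
wrist_force: [-1.0, -0.3, -0.6]
opening: 0.0114
```

```bash
python3 st.py
```

```text
6.8333 [ 0.5226 -0.0755  0.0692] [ 3.1414 -0.0007 -1.9424] T [-0.0172  0.0582  0.0831] F [-1.0109 -0.2661 -0.5911] tau6 0.1672061299905181 q 1.6502260995577527 0.011381509877935136
```

Call:
carry_out:
  increments: [0,0,0,0,0,0,-0.05,0,0,0,0,0,0,0,0,0,0,0,0,0,0]

```text
clock: 7.08
ee_pos: [0.5226, -0.0755, 0.0692]
tcp_rot: [3.141, -0.001, -1.985]
wrist_force: [0.1, 0.3, -0.0]
opening: 0.0114
```

```bash
python3 st.py
```

```text
7.0833 [ 0.5226 -0.0755  0.0692] [ 3.1415 -0.0006 -1.9854] T [0.0091 0.0624 0.0862] F [ 0.1256  0.2751 -0.04  ] tau6 0.16526157036423683 q 1.6931230865407834 0.011425043322733907
```

Call:
carry_out:
  increments: [0,0,0,0,0,0,-0.06,0,0,0,0,0,0,0,0,0,0,0,0,0,0]

```text
clock: 7.33
ee_pos: [0.5226, -0.0755, 0.0692]
tcp_rot: [3.141, -0.001, -2.039]
wrist_force: [-0.7, 0.5, -0.3]
opening: 0.0116
```

```bash
python3 st.py
```

```text
7.3333 [ 0.5226 -0.0755  0.0692] [ 3.1414 -0.0006 -2.0391] T [0.0121 0.1394 0.0706] F [-0.7319  0.4886 -0.2876] tau6 0.1855808962136507 q 1.7468166021643463 0.011611829804413948
```

Call:
carry_out:
  increments: [0,0,0,0,0,0,-0.06,0,0,0,0,0,0,0,0,0,0,0,0,0,0]

```text
clock: 7.58
ee_pos: [0.5226, -0.0755, 0.0692]
tcp_rot: [3.141, -0.001, -2.092]
wrist_force: [-0.4, 0.7, -0.6]
opening: 0.0115
```

```bash
python3 st.py
```

```text
7.5833 [ 0.5226 -0.0755  0.0692] [ 3.1414 -0.0006 -2.0924] T [0.039  0.056  0.0608] F [-0.3804  0.6752 -0.5973] tau6 0.1866760477423668 q 1.8001118212167975 0.011454592770291122
```

Call:
carry_out:
  increments: [0,0,0,0,0,0,-0.06,0,0,0,0,0,0,0,0,0,0,0,0,0,0]

```text
clock: 7.83
ee_pos: [0.5226, -0.0755, 0.0692]
tcp_rot: [3.141, -0.001, -2.146]
wrist_force: [-0.4, 0.1, 0.1]
opening: 0.0111
```

```bash
python3 st.py
```

```text
7.8333 [ 0.5226 -0.0755  0.0692] [ 3.1414 -0.0005 -2.1455] T [-0.0351  0.0488 -0.0115] F [-0.4355  0.1324  0.0964] tau6 0.18673899583518505 q 1.8532216840478624 0.011100875368216126
```

Call:
carry_out:
  increments: [0,0,0,0,0,0,-0.06,0,0,0,0,0,0,0,0,0,0,0,0,0,0]

```text
clock: 8.08
ee_pos: [0.5226, -0.0755, 0.0692]
tcp_rot: [3.141, -0.001, -2.199]
wrist_force: [-0.5, -0.1, 0.0]
opening: 0.0115
```

```bash
python3 st.py;  python3 -c "
from h import *
crop('side',280,170,100,90,7,'s8.png')"
```

```text
8.0833 [ 0.5226 -0.0755  0.0692] [ 3.1414 -0.0005 -2.1986] T [0.0342 0.0654 0.0072] F [-0.467  -0.0722  0.0226] tau6 0.18680074252188206 q 1.9062760261192824 0.0114908504061061
```

View pics/s8.png

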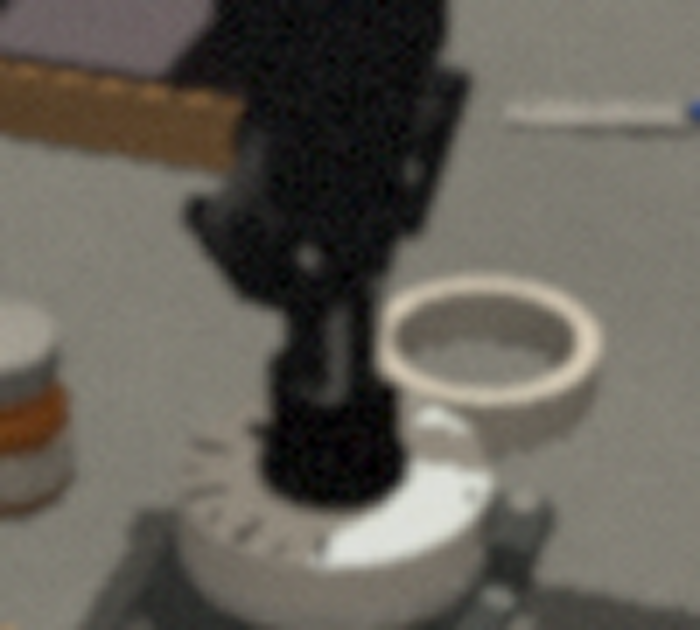

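Call:
carry_out:
  increments: [0,0,0,0,0,0,-0.06,0,0,0,0,0,0,0,0,0,0,0,0,0,0]

```text
clock: 8.38
ee_pos: [0.5226, -0.0754, 0.0692]
tcp_rot: [3.141, -0.0, -2.254]
wrist_force: [0.1, 0.0, -0.9]
opening: 0.0112
```

```bash
python3 st.py
```

```text
8.3833 [ 0.5226 -0.0754  0.0692] [ 3.1414 -0.0005 -2.2536] T [0.054  0.0852 0.0714] F [ 0.0568  0.0181 -0.9476] tau6 0.18420865293592215 q 1.9612050355863098 0.011216075531059818
```

Call:
carry_out:
  increments: [0,0,0,0,0,0,-0.06,0,0,0,0,0,0,0,0,0,0,0,0,0,0]

```text
clock: 8.63
ee_pos: [0.5226, -0.0754, 0.0692]
tcp_rot: [3.141, -0.0, -2.307]
wrist_force: [0.1, 0.5, 0.3]
opening: 0.0115
```

```bash
python3 st.py
```

```text
8.6333 [ 0.5226 -0.0754  0.0692] [ 3.1414 -0.0004 -2.3073] T [-0.0028  0.0019  0.0637] F [0.1058 0.5166 0.3211] tau6 0.18653879407793283 q 2.0149736767027417 0.011519226383495292
```

Call:
carry_out:
  increments: [0,0,0,0,0,0,-0.06,0,0,0,0,0,0,0,0,0,0,0,0,0,0]

```text
clock: 8.88
ee_pos: [0.5226, -0.0754, 0.0692]
tcp_rot: [3.141, -0.0, -2.361]
wrist_force: [-0.1, 0.6, -0.0]
opening: 0.0111
```

```bash
python3 st.py
```

```text
8.8833 [ 0.5226 -0.0754  0.0692] [ 3.1415 -0.0004 -2.3606] T [0.0061 0.0281 0.0494] F [-0.0858  0.6095 -0.0332] tau6 0.18671140540391207 q 2.0683123668128722 0.011090439939263319
```

Call:
carry_out:
  increments: [0,0,0,0,0,0,-0.06,0,0,0,0,0,0,0,0,0,0,0,0,0,0]

```text
clock: 9.13
ee_pos: [0.5226, -0.0754, 0.0692]
tcp_rot: [3.141, -0.0, -2.414]
wrist_force: [-0.6, -0.5, -1.5]
opening: 0.0113
```

```bash
python3 st.py
```

```text
9.1333 [ 0.5226 -0.0754  0.0692] [ 3.1414 -0.0004 -2.4136] T [0.0484 0.055  0.1306] F [-0.5929 -0.4893 -1.4968] tau6 0.23718285374343395 q 2.1212955115125793 0.01134608740409994
```

Call:
carry_out:
  increments: [0,0,0,0,0,0,-0.05,0,0,0,0,0,0,0,0,0,0,0,0,0,0]

```text
clock: 9.38
ee_pos: [0.5226, -0.0754, 0.0692]
tcp_rot: [3.142, -0.001, -2.456]
wrist_force: [-0.4, 1.4, -0.9]
opening: 0.0113
```

```bash
python3 st.py
```

```text
9.3833 [ 0.5226 -0.0754  0.0692] [ 3.1415 -0.0005 -2.456 ] T [0.053  0.0386 0.2033] F [-0.4478  1.3699 -0.8521] tau6 0.2901942003518343 q 2.1638679871272473 0.011319899801950356
```

Call:
carry_out:
  increments: [0,0,0,0,0,0,-0.045,0,0,0,0,0,0,0,0,0,0,0,0,0,0]

```text
clock: 9.63
ee_pos: [0.5226, -0.0754, 0.0692]
tcp_rot: [-3.142, -0.001, -2.494]
wrist_force: [-0.0, 0.4, -1.0]
opening: 0.0114
```

```bash
python3 st.py;  python3 -c "
from h import *
import numpy as np
S=np.mean([get_image('side').astype(float) for _ in range(4)],0).astype(np.uint8)
T=np.mean([get_image('top').astype(float) for _ in range(4)],0).astype(np.uint8)
crop('side',280,200,80,70,10,'s9.png',S);crop('top',325,245,30,25,24,'t9.png',T)
crop('top',325,245,30,25,24,'t9ref.png',cv2.imread('pics/top0.png')[:,:,::-1])
"; python3 st.py
```

```text
9.6333 [ 0.5226 -0.0754  0.0692] [-3.1415 -0.0006 -2.494 ] T [ 0.0455 -0.01    0.2219] F [-0.0177  0.3605 -1.0342] tau6 0.3425955679267645 q 2.201986591724632 0.011389148154504584
10.0333 [ 0.5226 -0.0754  0.0692] [-3.1416 -0.0006 -2.4965] T [-0.005   0.0159  0.2586] F [-0.6459 -0.89   -0.5656] tau6 0.2394302375614643 q 2.204403200226194 0.011373651873680942
```

View pics/s9.png

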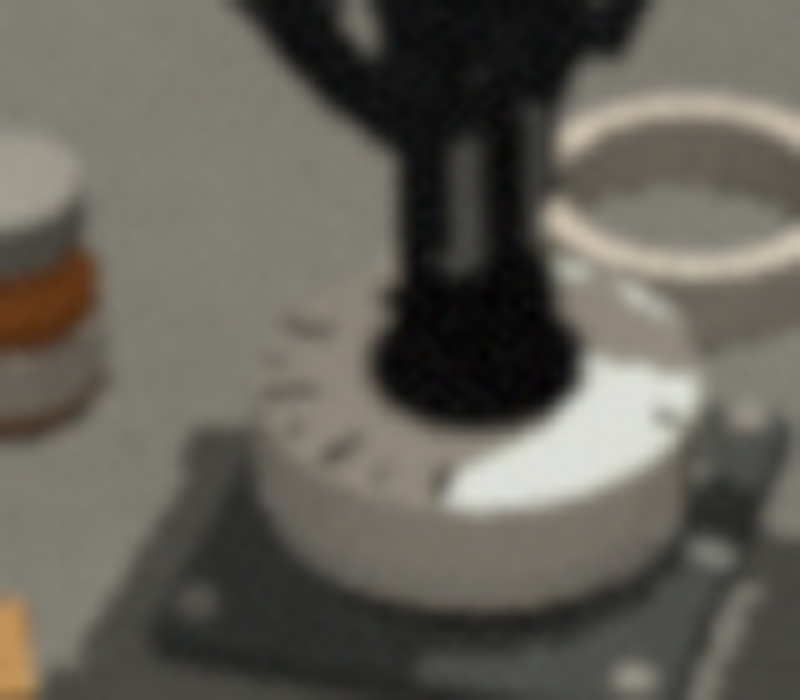

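View pics/t9.png

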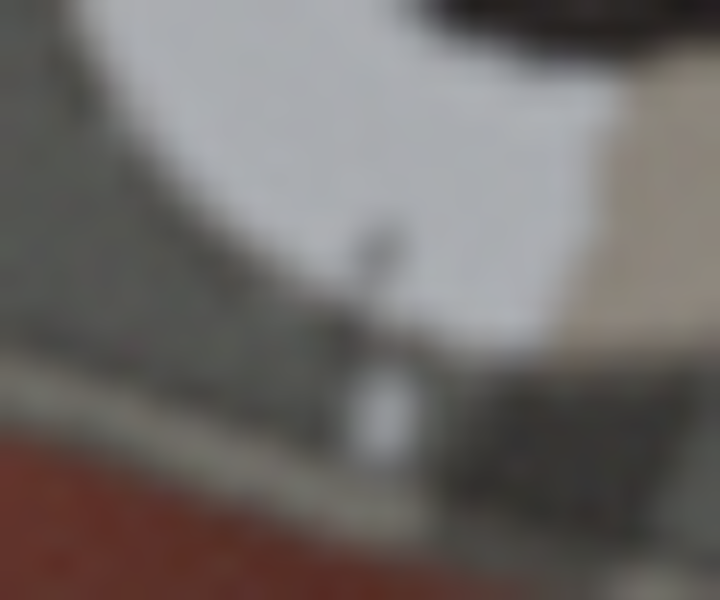

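View pics/t9ref.png

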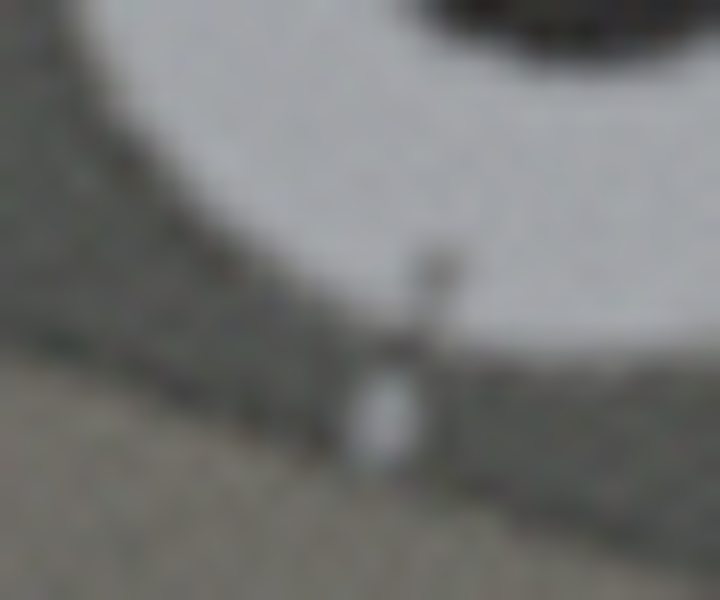

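Call:
carry_out:
  increments: [0,0,0,0,0,0,-0.02,0,0,0,0,0,0,0,0,0,0,0,0,0,0,0,0,0,0,0,0,0,0,0,0,0,0,0,0,0,0,0,0,0,0,0]

```text
clock: 10.53
ee_pos: [0.5226, -0.0754, 0.0692]
tcp_rot: [-3.142, -0.001, -2.518]
wrist_force: [-0.1, 1.0, -0.9]
opening: 0.0116
```

```bash
python3 st.py;  python3 -c "
from h import *
import numpy as np
T=np.mean([get_image('top').astype(float) for _ in range(6)],0).astype(np.uint8)
crop('top',325,245,30,25,24,'t10.png',T)
"; python3 st.py
```

```text
10.5333 [ 0.5226 -0.0754  0.0692] [-3.1416 -0.0006 -2.5179] T [0.0365 0.0543 0.3451] F [-0.1101  0.9528 -0.9255] tau6 0.27868310920894146 q 2.2258581308876533 0.011566425704610616
10.8333 [ 0.5226 -0.0754  0.0692] [-3.1415 -0.0006 -2.5179] T [ 0.0733 -0.0083  0.262 ] F [-1.1019  0.3552 -0.4005] tau6 0.28410988859832287 q 2.2258967734505792 0.011071836832637608
```

View pics/t10.png

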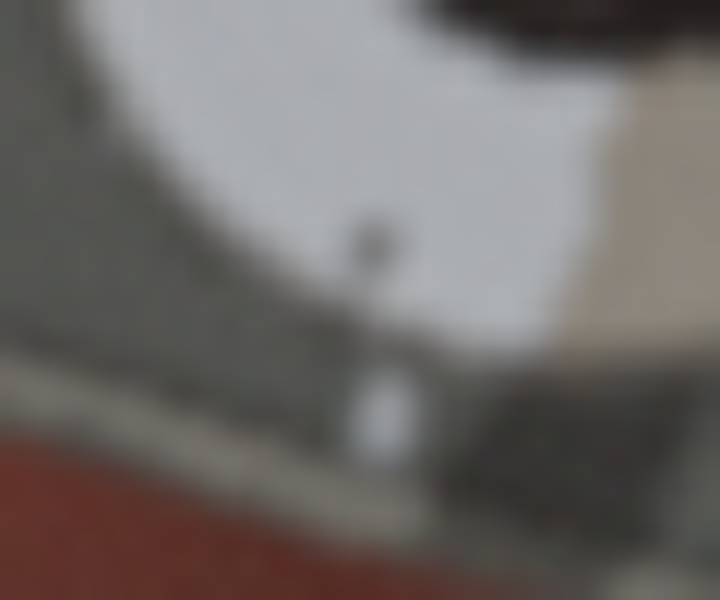

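Call:
carry_out:
  increments: [0,0,0,0,0,0,0.03,0,0,0,0,0,0,0.07,0,0,0,0,0,0,0.08,0,0,0,0,0,0,0.08,0,0,0,0,0,0,0.08,0,0,0,0,0,0,0.08,0,0,0,0,0,0,0.08,0,0,0,0,0,0,0.08]

```text
clock: 11.5
ee_pos: [0.5226, -0.0755, 0.0692]
tcp_rot: [3.141, 0.0, -1.918]
wrist_force: [-0.6, 0.0, 0.2]
opening: 0.0113
```

Call:
carry_out:
  increments: [0,0,0,0,0,0,0.08,0,0,0,0,0,0,0.08,0,0,0,0,0,0,0.08,0,0,0,0,0,0,0.08,0,0,0,0,0,0,0.08,0,0,0,0,0,0,0,0,0,0,0,0,0,0]

```text
clock: 12.08
ee_pos: [0.5226, -0.0757, 0.0692]
tcp_rot: [3.141, 0.001, -1.502]
wrist_force: [-0.7, 0.5, 0.1]
opening: 0.0114
```

```bash
python3 st.py
```

```text
12.0833 [ 0.5226 -0.0757  0.0692] [ 3.1414  0.0014 -1.5021] T [ 0.0587 -0.0106 -0.1122] F [-0.7341  0.465   0.1191] tau6 -0.30511122196912766 q 1.2073650321400582 0.011430643574779402
```

Remaining +0.268 rad.

Call:
carry_out:
  increments: [0,0,0,0,0,0,0.07,0,0,0,0,0,0,0.07,0,0,0,0,0,0,0.07,0,0,0,0,0,0,0.03,0,0,0,0,0,0,0,0,0,0,0,0,0,0,0,0,0,0,0,0,0]

```text
clock: 12.67
ee_pos: [0.5226, -0.0757, 0.0692]
tcp_rot: [-3.141, 0.002, -1.271]
wrist_force: [-0.9, 0.1, -0.3]
opening: 0.0112
```

```bash
python3 st.py
```

```text
12.6667 [ 0.5226 -0.0757  0.0692] [-3.1414  0.0019 -1.271 ] T [ 0.0081  0.0517 -0.0578] F [-0.8873  0.1473 -0.2796] tau6 -0.10374704841524363 q 0.9757768008507028 0.011217241339772381
```

Call:
carry_out:
  increments: [0,0,0,0,0,0,0.042,0,0,0,0,0,0,0,0,0,0,0,0,0,0,0,0,0,0,0,0,0]

```text
clock: 13.0
ee_pos: [0.5226, -0.0758, 0.0692]
tcp_rot: [-3.141, 0.002, -1.235]
wrist_force: [0.6, -0.3, -0.8]
opening: 0.0113
```

```bash
python3 st.py;  python3 -c "
from h import *
S=np.mean([get_image('side').astype(float) for _ in range(4)],0).astype(np.uint8)
crop('side',295,215,60,50,13,'s11.png',S)
"; python3 st.py
```

```text
13.0 [ 0.5226 -0.0758  0.0692] [-3.1414  0.0019 -1.2353] T [-0.0283  0.0596 -0.0646] F [ 0.587  -0.2724 -0.8384] tau6 -0.09631663095206022 q 0.9399779960311997 0.011252933661553593
13.2 [ 0.5226 -0.0757  0.0692] [-3.1414  0.0019 -1.2341] T [ 0.0024  0.1043 -0.0417] F [-1.0926  0.9571 -0.4667] tau6 -0.04241715534590185 q 0.9388666430644081 0.01168039915189124
```

View pics/s11.png

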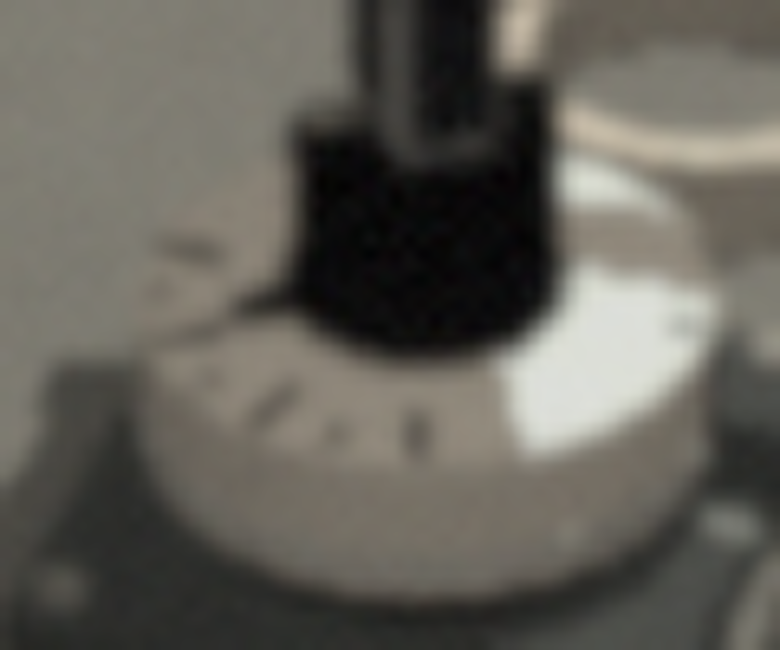

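The pointer lies in line with the 20 mark. Now release and rise.

Call:
carry_out:
  increments: [50,0,0,0,0,0,0,50,0,0,0,0,0,0,50,0,0,0,0,0,0,50,0,0,0,0,0,0,50,0,0,10,0,0,0,50,0,0,25,0,0,0,50,0,0,30,0,0,0,50,0,0,30,0,0,0]

```text
clock: 13.87
ee_pos: [0.5167, -0.0742, 0.1614]
tcp_rot: [3.13, 0.01, -1.235]
wrist_force: [0.1, -0.1, -0.1]
opening: 0.0424
```

Call:
carry_out:
  increments: [50,0,30,20,0,0,0,50,0,40,0,0,0,0,50,0,40,0,0,0,0,50,0,40,0,0,0,0,50,0,40,0,0,0,0,50,0,40,0,0,0,0,50,0,40,0,0,0,0,50,0,0,0,0,0,0]

```text
clock: 14.53
ee_pos: [0.523, 0.2034, 0.2036]
tcp_rot: [-3.126, -0.001, -1.245]
wrist_force: [-0.6, -0.2, 0.1]
opening: 0.0428
```

```bash
python3 st.py;  python3 -c "
from h import *
S0=get_image('side');T0=get_image('top')
cv2.imwrite('pics/topf.png',T0[:,:,::-1])
S=np.mean([get_image('side').astype(float) for _ in range(4)],0).astype(np.uint8)
T=np.mean([get_image('top').astype(float) for _ in range(4)],0).astype(np.uint8)
crop('side',295,215,60,50,13,'s12.png',S);crop('top',310,200,80,75,8,'t12.png',T)
"; python3 st.py
```

```text
14.5333 [0.523  0.2034 0.2036] [-3.1263 -0.0008 -1.2446] T [-0.0528  0.0188  0.0442] F [-0.6298 -0.1789  0.089 ] tau6 0.8669240400195122 q 1.4744935749315358 0.04284203571067055
15.0333 [0.5239 0.1957 0.2021] [-3.129  -0.0038 -1.2521] T [-0.026   0.031   0.0061] F [0.36   0.747  0.9319] tau6 -0.0035512510658008978 q 1.470604773761671 0.04260487946463213
```

View pics/s12.png

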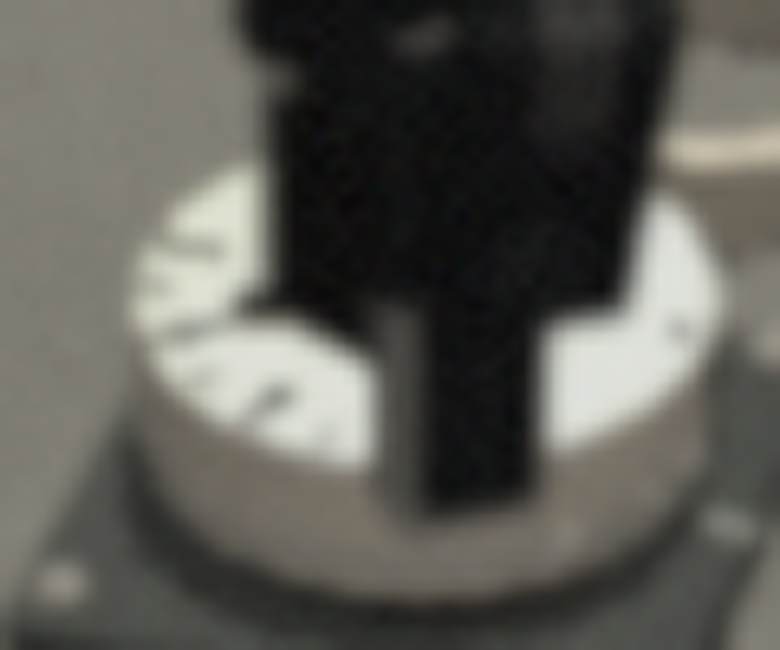

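View pics/t12.png

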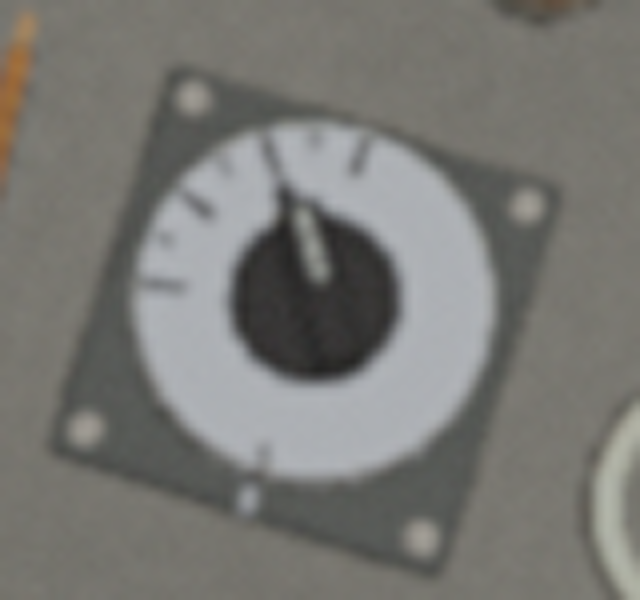

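View pics/topf.png

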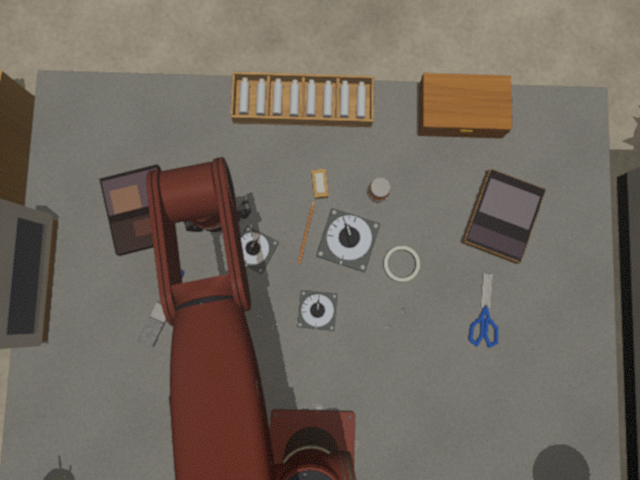

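```bash
python3 -c "
from plant import arm
print(arm.job_done())"
```

```text
the job is handed in; nothing more can be done
None
```

The timer is wound and set to 20 minutes, and I handed the job in at about 15 s on the robot's clock.

- **Timer:** I used the largest of the three. Its foot measured about 128 mm and its head about 111 mm, which fits the size given.
- **Winding:** I turned the dial clockwise past the top mark and felt the stop at roughly 0.5 rad beyond it. I leaned on it until the head gave about 0.14 rad (8 degrees). The wrist moment, noisy at 0.26 to 0.35 N m, and the rim stroke's shift in the top camera (0.137 rad) agree on that. I held it there for about a second.
- **Setting:** I then turned the dial back, let go, rose and moved clear.

In the last pictures, the pointer lies in line with the 20 minute stroke to within about 0.02 rad. The head's black stroke is back opposite the white one. The pencil, tape, jar, staples, scissors and the canvas on the right lie where they were at the start. The arm hid part of the other canvas and the brush in that last top picture, so I could not check those two fully. No check failed; the gripper read 11 mm on the 14 mm bar, but the dial turned with it without slipping.

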